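# Key from the lidded pot into the spring lock, turned and held

### The arm

A 6-joint arm with a two-finger parallel gripper is mounted at the origin on a cart in front of the work surface, level with it; the furniture and walls round the work are solid. World frame = base frame: x ahead of the robot, y to its left, z up, the work surface at z = 0. Lengths are in m, angles in degrees, forces in N, time in s.
With the tool pointing down it reaches from about 0.35 to 0.875 m from the base axis. Payload 4.2 kg.
Tool frame: the origin (TCP) lies midway between the tips of the shut fingers; the grasp point (between the pads) lies 19 mm behind it (r.pinch_z is the distance from the TCP to the grasp point, in m); z points along the fingers, y is the line along which they close (so a half turn about z gives the same grasp; the last joint's range is limited). The gripper opens to 87 mm and grips with 3 to 60 N. Pads are 19 mm wide; open, the fingers measure 117 mm over their backs; the gripper's body (75 mm by 190 mm) begins 51 mm behind the grasp point.
Start: joints at [-48.954, 22.042, 0.453, 0, -68.411, -14.817], TCP at [0.276, -0.561, 0.223] pointing down, gripper open.
Joint ranges: [-179.83, 179.83], [-69.29, 118.12], [-61.27, 80.66], [-181.25, 117.63], [-171.15, -9.14], [-177.46, 177.46]. Speed limits (degrees/s): [159.86, 159.86, 180, 180, 180, 180].

### API

Orientations are given as a 3x3 rotation matrix whose columns are the frame's x, y, z axes.
In Python, from station import r, imaging, models gives the robot as it stands. The module is installed in compiled form; this text tells all that it offers.
- The arm moves only by the tool apply_moves, never from a script. Its argument "moves" is a list of rows, each a list of 2 entries, a list of its own where there are three numbers: the shift along the tool's x, y, z in m, then the turn about the tool's z in degrees. A call has 1 to 5 rows; each row shifts and turns the commanded pose from where the row before left it, along the tool's axes as they then stand; what a row does not reach is not made up. A row lasts 1/12 s, in which the tool goes at most 41.7 mm and 7.16 degrees, less where a joint would pass 70% of its speed; a pose out of reach is approached as far as the arm can. A call is refused whole if a number of a shift passes 0.0417 or a number of a turn 7.16, either way. A call with a gripper value outside its range is refused whole. "hand" is the finger opening in m, from 0 to 0.087, set as the call begins (left out, the last holds). The fingers move at their own pace and stop on an object; the grip force is fixed at half the most. Time passes only in rows, so rows that do not move let the fingers close. It gives the time, the measured TCP pose, the force, the opening and the grip force at its end, in the units of the state.
- r.sense(): the state, without advancing time (a new reading comes with each control period).
- imaging.capture(name): name is "side" or "top" or "wrist"; returns a dict with "frame" (420x560x3 uint8, blue, green, red), "intrinsics" (3x3 intrinsics, pixels), "eye" and "orientation" of the camera in the world. Camera axes: x right, y down, z forward; pixel columns grow to the right and rows downward; lengths in m; the calibration is good to about 2 mm. A picture is of the moment at which its call begins. There is no depth.
- r.finish_job(): hands the job in; it is judged then, once.
Trained networks look in a picture, given as the dict that the camera call returned (one of the last four; its "shot" number tells which), for a name from the list of things; names that differ only in an ending like _2 or _b are one class to them, and where a whole thing is asked for, a point or a joint stands for the part that bears it (a point fixed in the world has none). Each returns a list of dicts, best first, with "confidence" (0 to 1); they miss things now and then, are a little off and sometimes report something else, mostly with a low value. They report only what shows in the picture. A call takes as long as a camera call.
- models.cut_out(picture, target): "region" (420x560 bool, what is visible of it) and "extent" ([left, top, width, height] as shares, 0 to 1, of the picture: columns of its width, rows of its height, round what is visible of it).
- models.place_of(picture, target): "at" ([column, row] as shares, 0 to 1, of the picture: columns of its width, rows of its height: a listed point, or the origin of a listed thing).
The state is a dict: "time_s": time; "joints": joint angles; "joint_velocities": joint speeds; "effort": joint torques, N m; "tcp_pos": TCP position; "ee_rot": TCP orientation; "wrist_force": force on the tool from outside, world axes, zero at the start; "moment": the same for the moment, N m; "gripper_width": opening from 0.0 (shut) to 1.0 (fully open); "gripper_force": force on a finger pad.
Only numpy, scipy, OpenCV 4.12 (cv2) and the standard library are available. Lean on these libraries where they do the work, as an engineer would, in place of code of your own. Each camera call takes 0.05 s, during which the arm holds its last target. There are 200 camera calls.

### The job

Lift the wooden lid off the blue pot by its knob and set it down gently, right side up, flat on the free worktop beside the pot; then take out the red key that stands inside and push it fully home in the keyhole on top of the grey lock box, past its stiff pins. Then turn the key a quarter turn clockwise (seen from above) up to its stop, and finish while still gripping it there, because the lock springs back and I want to open the box while you hold it. Leave the cup, the coffee capsule and the salt shaker where they stand.

Things in the scene. Friction and masses are not known exactly. Their poses are not given: they have to be found in the camera images.
- key_pot: Round blue ceramic pot, fixed, 136 mm across, 82 mm high, inside 126 mm across; origin: centre of its underside. In its middle a wooden stand, 44 x 32 mm, top 36 mm above the worktop, with a slot along the pot's x axis in which the key stands. The key's top is 10 mm below the rim.
- pot_lid: Loose round wooden lid on the pot, 0.15-0.31 kg. Origin: centre of its underside, z up. Lip 114 mm across, 5 mm deep, inside the rim; disc 142 mm across up to z = 14 mm; knob: cylinder 23 mm across, z = 18 to 40 mm. On the pot its origin is 77 mm above the worktop; set down, its lip stands on the worktop (origin at height 0). Midway between pot and lock box is always room.
- key: Key, 50 g, upright, blade down in the stand. Origin: middle of the shoulder (underside of the red/black bow), z up. Bow 30 (x) x 8 (y) mm, z = 0 to 36 mm. Steel blade 12 (x) x 4 (y) mm, to z = -28 mm, last 5 mm stepped narrower (to 7.5 x 2.4). Same both ways round. At the start its origin is above the pot's, 36 mm over the worktop, yaw as the pot. Lift 28 mm to free it.
- lock_box: Grey steel lock box, fixed, 160 mm along its x, 120 mm along its y, its top 70 mm above the worktop; origin at the centre of its underside. Its lock, a brass plug in a steel ring (58 mm across, top 73 mm above the worktop), is 30 mm towards -x from the middle of its top.
- keyhole (a point): Middle of the keyhole's mouth, on the plug's top face, 72 mm above the worktop; axes as the lock box. At rest the slot runs along the box's x: 14 x 6 mm (1 mm play a side), 3 mm funnel, 36 mm deep. Key home: its shoulder on the plug, key's origin at this point. Two spring pins 11 and 19 mm down press on the blade's narrow edges: pushing in takes about 10 to 15 N.
- lock_plug (a joint): Turn of the lock's plug: 0 at rest (slot along the red mark), growing clockwise seen from above to the stop at 1.571 (green mark). A spring of 0.02 N m at rest to 0.11 N m at the stop turns it back when let go. Because of the play in the slot the plug lags the key by about 0.2 rad.
- espresso_cup: Small white cup, 64 x 88 x 50 mm high, loose; origin at the centre of its underside. Leave alone.
- capsule_b: Blue coffee capsule, 38 mm across, 28 mm high, loose; origin at the centre of its underside. Leave alone.
- salt_shaker: Grey and clear salt shaker, 44 mm across, 90 mm high, loose; origin at the centre of its underside. Leave alone.

How it is judged:
By the outcome, as a careful person would: the job done as asked, in the order asked, and still so for the second after the job is handed in, while the arm keeps its last pose, push and grip.
It also fails if it takes over 72 s, if anything falls off the work surface, if the arm or the gripper's body presses on something with over 40 N, if the wrist force passes 120 N, or if a joint passes its speed limit or range.

## Working session

There is one attempt and no reset: what is moved stays moved. The work goes in short steps, Python scripts to look and compute and a tool call to move; the robot and the scene stay as the last step left them, time stands still between calls to the robot, and variables do not carry over. Pictures are saved under pics/ and viewed, at most 14 in all, crops included, and the job is handed in when it is done.

Besides the shell and the picture viewer there is one more tool, called after "Emit:" as name(argument=value, ...) on one line, values as JSON. apply_moves: Moves the arm, as the interface text tells. Its arguments: {"type":"object","properties":{"moves":{"type":"array"},"hand":{"type":"number"}},"required":["moves"]}

```bash
mkdir -p pics; cat > h.py <<'E'
import numpy as np, cv2
from station import r, imaging, models
def ray(p,uv):
    K=np.array(p["intrinsics"]);R=np.array(p["orientation"])
    return np.array(p["eye"]),R@np.linalg.solve(K,[uv[0],uv[1],1.])
def onz(p,uv,z):
    e,d=ray(p,uv);return e+d*(z-e[2])/d[2]
def proj(p,X):
    K=np.array(p["intrinsics"]);R=np.array(p["orientation"])
    c=R.T@(np.array(X)-np.array(p["eye"]));q=K@c;return q[:2]/q[2]
def tri(ps,uvs):
    A=np.zeros((3,3));b=np.zeros(3)
    for p,u in zip(ps,uvs):
        e,d=ray(p,u);d/=np.linalg.norm(d);M=np.eye(3)-np.outer(d,d);A+=M;b+=M@e
    return np.linalg.solve(A,b)
def at(p,n):
    o=models.place_of(p,n)
    return [(np.array(x["at"])*[560,420],round(x["confidence"],2)) for x in o[:2]]
E
cat > a.py <<'E'
from h import *
np.set_printoptions(precision=4,suppress=True)
P={n:imaging.capture(n) for n in("top","side","wrist")}
for n,p in P.items(): cv2.imwrite(f"pics/{n}0.png",p["frame"]);print(n,p["eye"],p["orientation"])
Z=dict(key_pot=0,pot_lid=.077,lock_box=0,keyhole=.072,espresso_cup=0,capsule_b=0,salt_shaker=0)
for t,z in Z.items():
    for n in ("top","side"):
        print(t,n,[(u,c,onz(P[n],u,z)) for u,c in at(P[n],t)])
print(r.sense()["ee_rot"],r.pinch_z)
cv2.imwrite("pics/both0.png",cv2.resize(np.hstack([P["top"]["frame"],P["side"]["frame"]]),(800,300)))
E
python3 a.py
```

```text
top [-0.1605  0.0983  1.5081] [[-0.1878 -0.8778  0.4407]
 [-0.9822  0.1648 -0.0904]
 [ 0.0068 -0.4498 -0.8931]]
side [ 0.092  -1.0607  0.7954] [[ 0.9128 -0.2374  0.3325]
 [-0.4082 -0.496   0.7664]
 [-0.017  -0.8353 -0.5496]]
wrist [ 0.2114 -0.5913  0.3836] [[-0.4419  0.8664  0.2327]
 [ 0.8971  0.4261  0.1172]
 [ 0.0024  0.2605 -0.9655]]
key_pot top [(array([202.104, 232.68 ]), 0.79, array([0.5237, 0.2107, 0.    ]))]
key_pot side []
pot_lid top []
pot_lid side []
lock_box top []
lock_box side [(array([290.976, 278.586]), 0.57, array([ 0.4818, -0.2531,  0.    ]))]
keyhole top []
keyhole side [(array([287.672, 259.98 ]), 0.74, array([ 0.4693, -0.2595,  0.072 ]))]
espresso_cup top [(array([150.472, 260.988]), 0.93, array([0.4574, 0.3816, 0.    ]))]
espresso_cup side [(array([210.504, 177.996]), 0.72, array([0.4534, 0.3686, 0.    ]))]
capsule_b top []
capsule_b side [(array([339.192, 323.484]), 0.6, array([ 0.5158, -0.4419, -0.    ]))]
salt_shaker top [(array([266.  , 182.91]), 0.69, array([ 0.6664, -0.0245, -0.    ]))]
salt_shaker side [(array([286.104, 259.896]), 0.73, array([ 0.5031, -0.1775,  0.    ])), (array([316.12 , 216.006]), 0.61, array([ 0.6826, -0.0198,  0.    ]))]
[[-0.897  -0.442   0.0001]
 [-0.442   0.897  -0.    ]
 [-0.     -0.0001 -1.    ]] 0.0187
```

View pics/top0.png

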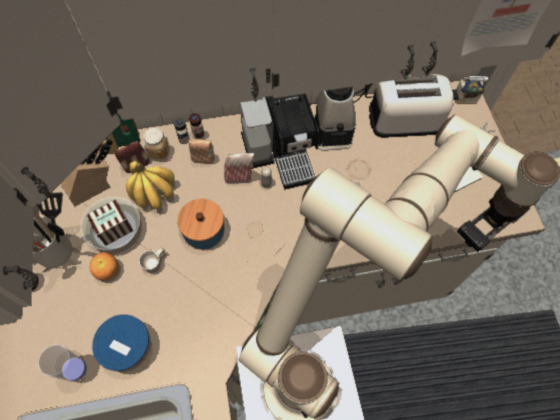

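View pics/side0.png

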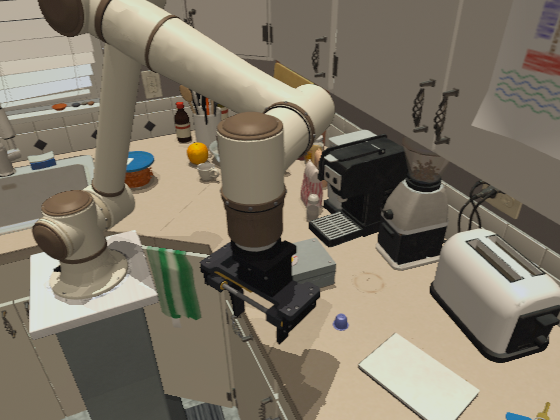

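The pot with its lid (knob near (200,216)) is clear in the top view. The arm hides the lock box in both views, though its grey corner shows near (315,265) in the side view. I'll move towards the pot now and measure again from there.

Emit:
apply_moves(moves=[[[-0.028, 0.028, -0.006], 0], [[-0.028, 0.028, -0.006], 0], [[-0.028, 0.028, -0.006], 0], [[-0.028, 0.028, -0.006], 0], [[-0.028, 0.028, -0.006], 0]], hand=0.087)

```text
time_s: 1.27
tcp_pos: [0.3401, -0.3715, 0.2529]
ee_rot: [[-0.897, -0.441, 0.0], [-0.441, 0.897, -0.0], [-0.0, -0.0, -1.0]]
wrist_force: [0.7, 0.3, 0.8]
gripper_width: 1.0
gripper_force: 0.0
```

Emit:
apply_moves(moves=[[[-0.028, 0.028, 0], 0], [[-0.028, 0.028, 0], 0], [[-0.028, 0.028, 0], 0], [[-0.028, 0.028, 0], 0], [[-0.028, 0.028, 0], 0]])

```text
time_s: 1.68
tcp_pos: [0.4038, -0.1839, 0.253]
ee_rot: [[-0.897, -0.442, 0.001], [-0.442, 0.897, -0.0], [-0.001, -0.001, -1.0]]
wrist_force: [1.3, 0.2, -0.5]
gripper_width: 1.003
gripper_force: 0.0
```

Emit:
apply_moves(moves=[[[-0.028, 0.028, 0], 0], [[-0.028, 0.028, 0], 0], [[-0.028, 0.028, 0], 0], [[-0.028, 0.028, 0], 0], [[-0.028, 0.028, 0], 0]])

```text
time_s: 2.1
tcp_pos: [0.4676, 0.0038, 0.2531]
ee_rot: [[-0.897, -0.442, 0.001], [-0.442, 0.897, 0.0], [-0.001, -0.0, -1.0]]
wrist_force: [1.0, -1.1, 0.8]
gripper_width: 0.998
gripper_force: 0.0
```

Emit:
apply_moves(moves=[[[-0.02, 0.028, 0], 0], [[-0.02, 0.028, 0], 0], [[-0.02, 0.028, 0], 0], [[0, 0, 0], 0]])

```text
time_s: 2.43
tcp_pos: [0.4853, 0.1083, 0.2525]
ee_rot: [[-0.895, -0.446, 0.002], [-0.446, 0.895, 0.001], [-0.002, 0.0, -1.0]]
wrist_force: [0.6, -0.0, -0.5]
gripper_width: 1.0
gripper_force: 0.0
```

```bash
cat > b.py <<'E'
from h import *
import sys
np.set_printoptions(precision=4,suppress=True)
k=sys.argv[1]
P={n:imaging.capture(n) for n in("top","side","wrist")}
for n,p in P.items(): cv2.imwrite(f"pics/{n}{k}.png",p["frame"])
Z=dict(key_pot=0,pot_lid=.077,lock_box=0,keyhole=.072,espresso_cup=0,capsule_b=0,salt_shaker=0)
for t,z in Z.items():
    for n in P:
        print(t,n,[(u,c,onz(P[n],u,z)[:2]) for u,c in at(P[n],t)])
print(r.sense()["tcp_pos"],r.sense()["ee_rot"],r.sense()["time_s"])
im=np.hstack([cv2.resize(P[n]["frame"],(400,300)) for n in("side","wrist")])
cv2.imwrite(f"pics/both{k}.png",im)
E
python3 b.py 1
```

```text
key_pot top []
key_pot side [(array([242.928, 194.418]), 0.82, array([0.5195, 0.2068]))]
key_pot wrist []
pot_lid top []
pot_lid side []
pot_lid wrist [(array([331.408, 262.5  ]), 0.91, array([0.5313, 0.203 ])), (array([141.4  , 253.512]), 0.67, array([ 0.6218, -0.0058]))]
lock_box top [(array([343.896, 213.402]), 0.64, array([ 0.506 , -0.2566]))]
lock_box side [(array([291.704, 274.386]), 0.86, array([ 0.4908, -0.2388])), (array([338.912, 322.182]), 0.55, array([ 0.5173, -0.4382]))]
lock_box wrist [(array([14.112, 63.798]), 0.88, array([ 0.4968, -0.2531]))]
keyhole top [(array([349.384, 214.2  ]), 0.84, array([ 0.4683, -0.256 ]))]
keyhole side [(array([286.104, 260.19 ]), 0.6, array([ 0.4654, -0.2585]))]
keyhole wrist []
espresso_cup top [(array([152.712, 262.08 ]), 0.73, array([0.4525, 0.375 ]))]
espresso_cup side [(array([208.88 , 177.912]), 0.78, array([0.4482, 0.3719]))]
espresso_cup wrist [(array([446.88 , 236.712]), 0.95, array([0.4474, 0.3623]))]
capsule_b top [(array([397.488, 201.18 ]), 0.57, array([ 0.5169, -0.4438]))]
capsule_b side [(array([339.192, 323.4  ]), 0.47, array([ 0.5159, -0.4417]))]
capsule_b wrist []
salt_shaker top [(array([267.792, 185.514]), 0.61, array([ 0.6554, -0.0286]))]
salt_shaker side [(array([312.424, 217.98 ]), 0.52, array([ 0.6668, -0.0247]))]
salt_shaker wrist [(array([141.176, 250.194]), 0.94, array([ 0.6631, -0.026 ]))]
[0.4841 0.1037 0.2526] [[-0.897  -0.4421  0.    ]
 [-0.4421  0.897  -0.    ]
 [-0.     -0.     -1.    ]] 3.6333
```

View pics/both1.png

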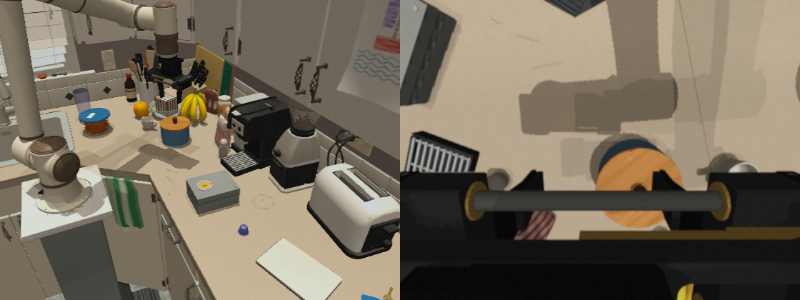

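Emit:
apply_moves(moves=[[[-0.027, 0.025, 0.01], 0], [[-0.027, 0.025, 0.01], 0], [[-0.027, 0.025, 0.01], 0], [[0, 0, 0], 0], [[0, 0, 0], 0]])

```text
time_s: 4.05
tcp_pos: [0.5235, 0.208, 0.2209]
ee_rot: [[-0.896, -0.444, -0.002], [-0.444, 0.896, -0.002], [0.003, -0.001, -1.0]]
wrist_force: [-0.2, -1.2, 0.8]
gripper_width: 1.001
gripper_force: 0.0
```

```bash
cat > c.py <<'E'
from h import *
import sys
np.set_printoptions(precision=4,suppress=True)
p=imaging.capture("wrist");cv2.imwrite(f"pics/w{sys.argv[1]}.png",p["frame"])
for a in sys.argv[2:]:
    t,z=a.split("=");print(t,[(u,c,onz(p,u,float(z))[:2]) for u,c in at(p,t)])
s=r.sense();R=np.array(s["ee_rot"]);T=np.array(s["tcp_pos"])
print(T,R[:,1],s["joints"],s["time_s"],s["wrist_force"],proj(p,T))
E
cat >m.py <<'E'
from h import *
m=models.cut_out(imaging.capture("wrist"),"pot_lid");print(len(m),m and m[0]["extent"])
E
python3 c.py 2 pot_lid=.077 key_pot=0
```

```text
pot_lid [(array([270.816, 202.104]), 0.65, array([0.5285, 0.2049]))]
key_pot []
[0.5234 0.2061 0.2229] [-0.4416  0.8972 -0.0001] [  38.0013   15.9447   -8.4761    0.0091  -65.5671 -101.7974] 4.2 [ 0.3071  0.3891 -0.2893] [272.0291 255.8433]
```

View pics/w2.png

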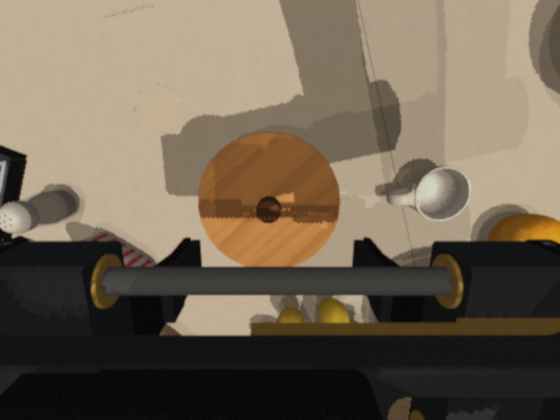

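```bash
python3 - <<'E'
from h import *
p=imaging.capture("wrist")
for u,z in (((269.5,201),.091),((268,209),.117)): print(onz(p,u,z))
E
```

```text
[0.52560926 0.20048201 0.091     ]
[0.5270311  0.20028997 0.117     ]
```

The lid fills the centre of the wrist view: disc centre about (269,201), knob (268,209). That puts the knob at about (0.526, 0.201). I'm descending to it.

Emit:
apply_moves(moves=[[[0, -0.006, 0.03], 0], [[0, 0, 0.03], 0], [[0, 0, 0.03], 0], [[0, 0, 0.02], 0], [[0, 0, 0.01], 0]], hand=0.05)

```text
time_s: 4.67
tcp_pos: [0.5247, 0.1995, 0.1005]
ee_rot: [[-0.898, -0.44, -0.003], [-0.44, 0.898, -0.002], [0.004, -0.0, -1.0]]
wrist_force: [-0.3, -0.6, 0.7]
gripper_width: 0.705
gripper_force: 0.0
```

Emit:
apply_moves(moves=[[[0, 0, 0.006], 0], [[0, 0, 0], 0], [[0, 0, 0], 0]])

```text
time_s: 4.92
tcp_pos: [0.5271, 0.2015, 0.0979]
ee_rot: [[-0.897, -0.442, 0.002], [-0.442, 0.897, 0.001], [-0.002, 0.0, -1.0]]
wrist_force: [-0.1, -0.3, -0.4]
gripper_width: 0.586
gripper_force: 0.0
```

Emit:
apply_moves(moves=[[[0, 0, 0], 0], [[0, 0, 0], 0], [[0, 0, 0], 0], [[0, 0, 0], 0], [[0, 0, 0], 0]], hand=0.0)

```text
time_s: 5.33
tcp_pos: [0.5264, 0.2015, 0.0969]
ee_rot: [[-0.897, -0.442, 0.001], [-0.442, 0.897, 0.0], [-0.001, 0.0, -1.0]]
wrist_force: [-0.9, 0.6, 1.6]
gripper_width: 0.282
gripper_force: 0.0
```

Emit:
apply_moves(moves=[[[0, 0, 0], 0], [[0, 0, 0], 0], [[0, 0, 0], 0], [[0, 0, 0], 0]])

```text
time_s: 5.67
tcp_pos: [0.5264, 0.2014, 0.0969]
ee_rot: [[-0.897, -0.442, 0.0], [-0.442, 0.897, 0.0], [-0.0, -0.0, -1.0]]
wrist_force: [-1.4, -0.7, 2.7]
gripper_width: 0.257
gripper_force: 30.0
```

Emit:
apply_moves(moves=[[[0, 0, -0.005], 0], [[0, 0, -0.01], 0], [[0, 0, -0.02], 0], [[0, 0, -0.02], 0], [[0, 0, 0], 0]])

```text
time_s: 6.08
tcp_pos: [0.5286, 0.2026, 0.1561]
ee_rot: [[-0.897, -0.443, 0.007], [-0.443, 0.897, 0.004], [-0.008, 0.0, -1.0]]
wrist_force: [0.4, 0.5, -0.6]
gripper_width: 0.254
gripper_force: 30.0
```

Emit:
apply_moves(moves=[[[0.008, -0.0135, 0], 0], [[0.016, -0.0273, 0], 0], [[0.016, -0.0273, 0], 0], [[0.016, -0.0273, 0], 0], [[0.016, -0.0273, 0], 0]])

```text
time_s: 6.5
tcp_pos: [0.5144, 0.0575, 0.1506]
ee_rot: [[-0.897, -0.442, -0.002], [-0.442, 0.897, -0.0], [0.002, 0.001, -1.0]]
wrist_force: [0.7, 0.0, -1.0]
gripper_width: 0.255
gripper_force: 30.0
```

Emit:
apply_moves(moves=[[[0.016, -0.0273, 0], 0], [[0.016, -0.0273, 0], 0], [[0.008, -0.0135, 0], 0], [[0, 0, 0], 0], [[0, 0, 0], 0]])

```text
time_s: 6.92
tcp_pos: [0.5091, -0.0205, 0.1508]
ee_rot: [[-0.898, -0.44, -0.002], [-0.44, 0.898, -0.0], [0.001, 0.001, -1.0]]
wrist_force: [-0.6, 0.1, -2.2]
gripper_width: 0.256
gripper_force: 30.0
```

```bash
python3 b.py 3; python3 - <<'E'
import cv2,numpy as np
t=cv2.imread('pics/top3.png');s=cv2.imread('pics/side3.png');w=cv2.imread('pics/wrist3.png')
a=cv2.resize(t[140:290,140:340],(400,300));b=cv2.resize(s[120:300,180:420],(400,300))
cv2.imwrite('pics/v3.png',np.vstack([np.hstack([a,b]),np.hstack([cv2.resize(w,(400,300)),np.zeros((300,400,3),np.uint8)])]))
E
```

```text
key_pot top [(array([203.28 , 232.302]), 0.62, array([0.5243, 0.2068]))]
key_pot side [(array([245.   , 192.906]), 0.64, array([0.5296, 0.2132]))]
key_pot wrist [(array([442.68 , 293.706]), 0.94, array([0.5269, 0.2036]))]
pot_lid top [(array([271.208, 204.708]), 0.59, array([ 0.5439, -0.0205]))]
pot_lid side [(array([263.592, 191.31 ]), 0.92, array([0.5435, 0.0737]))]
pot_lid wrist [(array([277.592, 248.094]), 0.62, array([ 0.532 , -0.0061]))]
lock_box top [(array([343.112, 215.292]), 0.63, array([ 0.4998, -0.2524]))]
lock_box side [(array([312.984, 214.704]), 0.64, array([ 0.6772, -0.0089])), (array([295.4  , 273.798]), 0.57, array([ 0.5007, -0.2409]))]
lock_box wrist [(array([56.784, 78.708]), 0.71, array([ 0.498 , -0.2574]))]
keyhole top [(array([348.208, 214.914]), 0.88, array([ 0.4666, -0.2517]))]
keyhole side [(array([288.008, 262.08 ]), 0.88, array([ 0.4665, -0.2673]))]
keyhole wrist [(array([ 6.216, 28.686]), 0.84, array([ 0.4695, -0.2507]))]
espresso_cup top [(array([152.88 , 261.282]), 0.73, array([0.455 , 0.3743]))]
espresso_cup side [(array([208.88 , 175.686]), 0.64, array([0.4532, 0.3884]))]
espresso_cup wrist []
capsule_b top [(array([396.48 , 202.482]), 0.46, array([ 0.5128, -0.4391]))]
capsule_b side [(array([338.52 , 324.786]), 0.66, array([ 0.5123, -0.4448]))]
capsule_b wrist []
salt_shaker top []
salt_shaker side [(array([314.72 , 219.282]), 0.74, array([ 0.6698, -0.0342]))]
salt_shaker wrist []
[ 0.5101 -0.0194  0.1516] [[-0.8971 -0.4419 -0.    ]
 [-0.4419  0.8971  0.    ]
 [ 0.      0.     -1.    ]] 8.1167
```

View pics/v3.png

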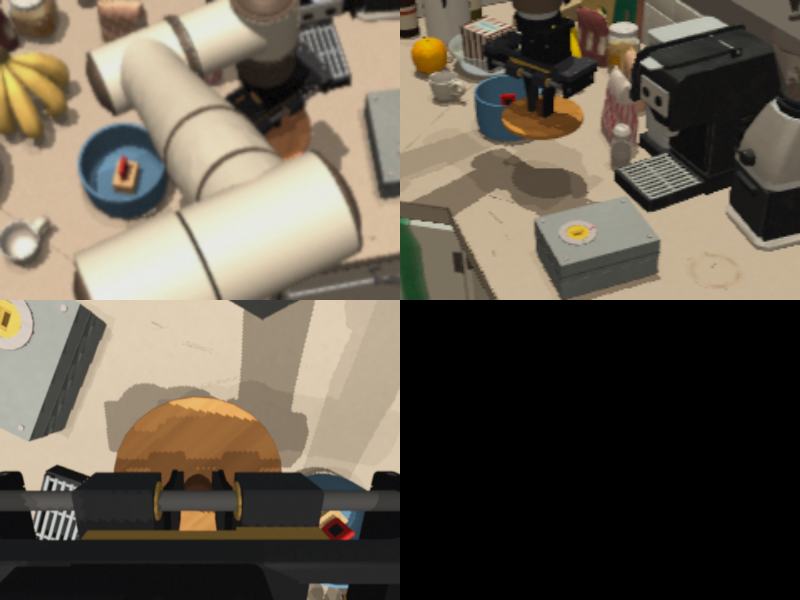

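The lid hangs level in the gripper (side view, about (540,118)), clear of the shaker, with free worktop below it. I'm lowering it gently.

Emit:
apply_moves(moves=[[[0, 0, 0.02], 0], [[0, 0, 0.035], 0], [[0, 0, 0.03], 0], [[0, 0, 0.02], 0], [[0, 0, 0.01], 0]])

```text
time_s: 8.53
tcp_pos: [0.5083, -0.0198, 0.0338]
ee_rot: [[-0.897, -0.442, -0.005], [-0.442, 0.897, -0.001], [0.005, 0.001, -1.0]]
wrist_force: [-0.8, -0.2, -0.5]
gripper_width: 0.256
gripper_force: 30.0
```

Emit:
apply_moves(moves=[[[0, 0, 0.005], 0], [[0, 0, 0.004], 0], [[0, 0, 0.003], 0], [[0, 0, 0.002], 0], [[0, 0, 0], 0]])

```text
time_s: 8.95
tcp_pos: [0.5106, -0.0192, 0.0232]
ee_rot: [[-0.897, -0.442, 0.001], [-0.442, 0.897, 0.0], [-0.002, -0.0, -1.0]]
wrist_force: [-0.7, 0.7, -1.8]
gripper_width: 0.259
gripper_force: 30.0
```

Emit:
apply_moves(moves=[[[0, 0, 0.001], 0], [[0, 0, 0.001], 0], [[0, 0, 0], 0]])

```text
time_s: 9.2
tcp_pos: [0.5102, -0.0193, 0.0208]
ee_rot: [[-0.897, -0.442, 0.001], [-0.442, 0.897, 0.0], [-0.001, -0.0, -1.0]]
wrist_force: [-0.9, 0.6, -1.6]
gripper_width: 0.253
gripper_force: 30.0
```

Emit:
apply_moves(moves=[[[0, 0, 0.001], 0], [[0, 0, 0], 0], [[0, 0, 0], 0]])

```text
time_s: 9.45
tcp_pos: [0.5104, -0.0193, 0.0199]
ee_rot: [[-0.897, -0.442, 0.001], [-0.442, 0.897, 0.0], [-0.001, -0.0, -1.0]]
wrist_force: [-1.4, 0.9, 0.6]
gripper_width: 0.253
gripper_force: 30.0
```

Contact shows in the force reading (−1.8 to +0.6 N). I'll release and rise.

Emit:
apply_moves(moves=[[[0, 0, 0], 0], [[0, 0, 0], 0], [[0, 0, 0], 0], [[0, 0, 0], 0], [[0, 0, 0], 0]], hand=0.045)

```text
time_s: 9.87
tcp_pos: [0.5101, -0.0193, 0.0195]
ee_rot: [[-0.897, -0.442, 0.0], [-0.442, 0.897, 0.0], [-0.0, -0.0, -1.0]]
wrist_force: [-0.3, -0.3, 0.3]
gripper_width: 0.495
gripper_force: 0.0
```

Emit:
apply_moves(moves=[[[0, 0, -0.01], 0], [[0, 0, -0.03], 0], [[0, 0, -0.04], 0], [[0, 0, -0.04], 0], [[0, 0, -0.04], 0]])

```text
time_s: 10.28
tcp_pos: [0.5096, -0.0195, 0.1821]
ee_rot: [[-0.897, -0.442, 0.0], [-0.442, 0.897, -0.0], [-0.0, -0.0, -1.0]]
wrist_force: [1.8, 0.6, -0.5]
gripper_width: 0.515
gripper_force: 0.0
```

Emit:
apply_moves(moves=[[[-0.016, 0.0273, -0.005], 0], [[-0.016, 0.0273, -0.005], 0], [[-0.016, 0.0273, -0.005], 0], [[-0.016, 0.0273, -0.005], 0], [[-0.016, 0.0273, 0], 0]])

```text
time_s: 10.7
tcp_pos: [0.5219, 0.14, 0.2019]
ee_rot: [[-0.897, -0.442, 0.003], [-0.442, 0.897, 0.001], [-0.003, -0.0, -1.0]]
wrist_force: [1.0, -0.3, -0.4]
gripper_width: 0.514
gripper_force: 0.0
```

Emit:
apply_moves(moves=[[[-0.016, 0.0273, 0], 0], [[-0.016, 0.0273, 0], 0], [[0, 0, 0], 0], [[0, 0, 0], 0]])

```text
time_s: 11.03
tcp_pos: [0.5258, 0.2029, 0.1999]
ee_rot: [[-0.896, -0.444, 0.0], [-0.444, 0.896, 0.0], [-0.0, 0.0, -1.0]]
wrist_force: [-0.6, -0.7, -0.5]
gripper_width: 0.52
gripper_force: 0.0
```

```bash
python3 c.py 4 pot_lid=0 key_pot=0 key=.036; python3 - <<'E'
import sys;sys.path.insert(0,'.')
from h import *
p=imaging.capture("wrist")
for t in("key","key_pot"):
    for o in models.cut_out(p,t)[:2]:
        m=o["region"].astype(np.uint8);c=max(cv2.findContours(m,0,2)[0],key=cv2.contourArea);print(t,o["confidence"],cv2.minAreaRect(c),m.sum())
w=imaging.capture("side")["frame"]
cv2.imwrite("pics/v4.png",np.hstack([cv2.resize(p["frame"],(480,360)),cv2.resize(w[120:300,180:340],(320,360))]))
E
```

```text
pot_lid [(array([103.88,  92.61]), 0.69, array([ 0.5138, -0.0167]))]
key_pot [(array([277.48 , 189.504]), 0.81, array([0.5263, 0.2056]))]
key [(array([278.32 , 195.006]), 0.91, array([0.5249, 0.2057]))]
[0.5259 0.2005 0.1999] [-0.4409  0.8976 -0.    ] [  37.3658   17.0247  -10.4221    0.0001  -62.5573 -101.204 ] 11.2333 [-0.5347  0.2828 -0.7407] [271.1421 254.3835]
key 0.83 ((277.25, 201.25), (12.020814895629883, 31.11269760131836), 45.0) 334
key_pot 0.78 ((278.0, 199.0), (132.0, 140.0), 90.0) 13989
```

View pics/v4.png

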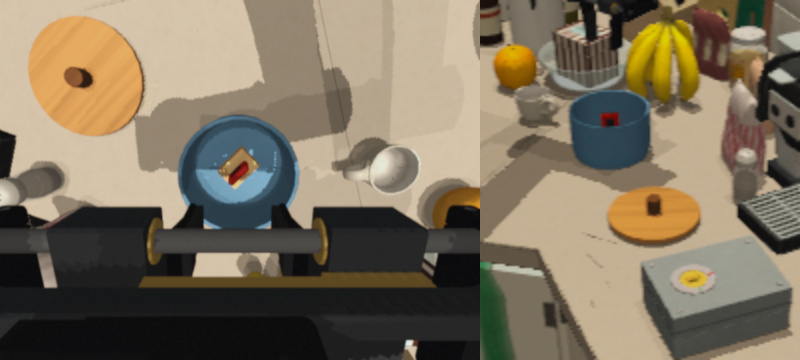

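The lid lies flat on the worktop, right side up (side view, about (654,213)), and nothing else has moved. The key's red bow shows in the pot at about (238,172) on the left image, along the up-right diagonal. I'll turn the tool to match and measure the yaw.

```bash
cat > k.py <<'E'
from h import *
from scipy.optimize import minimize
np.set_printoptions(precision=4,suppress=True)
def redmask(p):
    f=p["frame"].astype(int);b,g,rr=f[...,0],f[...,1],f[...,2]
    m=((rr>2.2*g)&(rr>2.2*b)&(rr>50)).astype(np.uint8)
    o=[x for x in models.cut_out(p,"key") if x["confidence"]>.3]
    if o: m=m|0; m2=cv2.dilate(o[0]["region"].astype(np.uint8),np.ones((13,13)));m=m&m2
    return m,(o[0]["region"] if o else None)
def box(x,y,yaw,z0,z1,lx,ly):
    c,s=np.cos(yaw),np.sin(yaw)
    return [(x+c*a-s*b,y+s*a+c*b,z) for a in(-lx/2,lx/2) for b in(-ly/2,ly/2) for z in(z0,z1)]
def sil(p,pts,S=4):
    q=np.array([proj(p,X) for X in pts],np.float32)
    h=cv2.convexHull(q).reshape(-1,2)
    m=np.zeros((420*S,560*S),np.uint8);cv2.fillPoly(m,[np.round((h+.5)*S*16).astype(np.int32)],1,shift=4)
    return cv2.resize(m.astype(np.float32),(560,420),interpolation=cv2.INTER_AREA)
def fit(p,m,x0,z0,z1):
    mm=m.astype(np.float32)
    f=lambda v:np.abs(sil(p,box(v[0],v[1],v[2],z0,z1,.030,.008))-mm).sum()
    best=None
    for dy in np.radians([-10,0,10]):
        s=np.array([x0[0],x0[1],x0[2]+dy])
        o=minimize(f,s,method="Nelder-Mead",options=dict(initial_simplex=[s,s+[.006,0,0],s+[0,.006,0],s+[0,0,.15]],xatol=1e-4,fatol=.2))
        if best is None or o.fun<best.fun:best=o
    return best.x[:2],np.degrees(best.x[2]),best.fun,mm.sum()
if __name__=="__main__":
    p=imaging.capture("wrist");m,reg=redmask(p)
    print(m.sum(),None if reg is None else reg.sum())
    x0=(.526,.2035,np.radians(-19))
    print(fit(p,m,x0,.036,.072))
    if reg is not None: print(fit(p,reg,x0,.036,.072))
    # stand: wood colour
    s=r.sense();print(s["tcp_pos"],s["ee_rot"])
    x,y=[int(v) for v in proj(p,[.526,.2035,.06])]
    c=p["frame"][y-70:y+70,x-80:x+80];cv2.imwrite("pics/kc.png",cv2.resize(c,None,fx=4,fy=4,interpolation=cv2.INTER_CUBIC))
E
python3 k.py
```

```text
271 372
(array([0.5273, 0.203 ]), np.float64(-12.801126514805691), np.float64(151.875), np.float32(271.0))
(array([0.527 , 0.2032]), np.float64(-17.376211635123124), np.float64(63.75), np.float32(372.0))
[0.5262 0.2011 0.1997] [[-0.8974 -0.4413  0.0001]
 [-0.4413  0.8974  0.0001]
 [-0.0001  0.     -1.    ]]
```

Emit:
apply_moves(moves=[[[-0.002, 0.002, 0], 7], [[0, 0, 0], 7], [[0, 0, 0], 7], [[0, 0, 0.01], 7], [[0, 0, 0.02], 7]], hand=0.04)

```text
time_s: 11.95
tcp_pos: [0.5287, 0.205, 0.1718]
ee_rot: [[-0.987, 0.158, 0.005], [0.158, 0.987, 0.003], [-0.005, 0.004, -1.0]]
wrist_force: [-0.7, -0.6, -0.4]
gripper_width: 0.464
gripper_force: 0.0
```

Emit:
apply_moves(moves=[[[0, 0, 0.02], 7], [[0, 0, 0.02], 0], [[0, 0, 0], 0], [[0, 0, 0], 0]])

```text
time_s: 12.28
tcp_pos: [0.5267, 0.2038, 0.129]
ee_rot: [[-0.962, 0.271, -0.002], [0.271, 0.962, -0.002], [0.001, -0.002, -1.0]]
wrist_force: [0.1, 0.2, 0.3]
gripper_width: 0.457
gripper_force: 0.0
```

```bash
python3 k.py
```

```text
394 507
(array([0.5262, 0.2041]), np.float64(-18.133399325147536), np.float64(122.625), np.float32(394.0))
(array([0.5259, 0.2042]), np.float64(-20.167674100026243), np.float64(71.1875), np.float32(507.0))
[0.5279 0.2047 0.1309] [[-0.9625  0.2711  0.0021]
 [ 0.2711  0.9625  0.0009]
 [-0.0018  0.0014 -1.    ]]
```

View pics/kc.png

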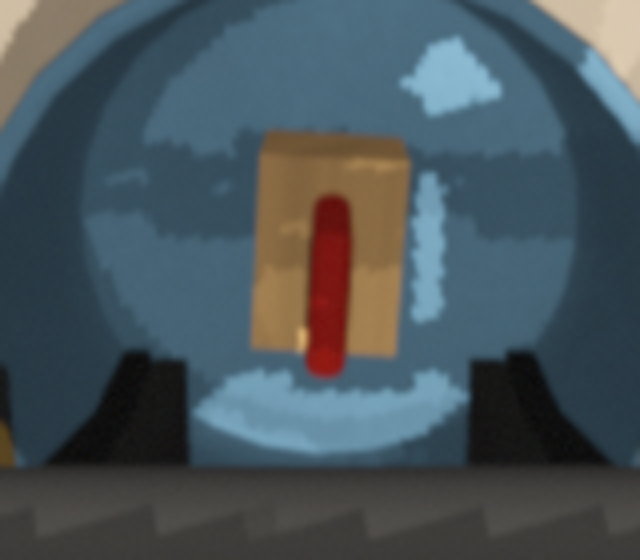

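The key and stand lean about 3° in the image (left stand edge runs (262,155) to (252,348)), and the key sits midway between the fingers. I'll turn 3° more and descend to grasp.

Emit:
apply_moves(moves=[[[0.001, -0.0005, 0.015], 3], [[0, 0, 0.025], 0], [[0, 0, 0.025], 0], [[0, 0, 0.015], 0], [[0, 0, 0.008], 0]])

```text
time_s: 12.8
tcp_pos: [0.5258, 0.204, 0.041]
ee_rot: [[-0.947, 0.322, -0.0], [0.322, 0.947, -0.0], [0.0, -0.0, -1.0]]
wrist_force: [-0.6, -0.5, 0.4]
gripper_width: 0.461
gripper_force: 0.0
```

Emit:
apply_moves(moves=[[[0, 0, 0], 0], [[0, 0, 0], 0], [[0, 0, 0], 0], [[0, 0, 0], 0], [[0, 0, 0], 0]], hand=0.0)

```text
time_s: 13.22
tcp_pos: [0.5266, 0.2045, 0.0428]
ee_rot: [[-0.947, 0.322, 0.002], [0.322, 0.947, 0.001], [-0.001, 0.002, -1.0]]
wrist_force: [-0.6, 0.8, 0.3]
gripper_width: 0.17
gripper_force: 0.0
```

Emit:
apply_moves(moves=[[[0, 0, 0], 0], [[0, 0, 0], 0], [[0, 0, 0], 0], [[0, 0, 0], 0], [[0, 0, 0], 0]])

```text
time_s: 13.63
tcp_pos: [0.5263, 0.2043, 0.0423]
ee_rot: [[-0.947, 0.321, 0.001], [0.321, 0.947, 0.0], [-0.001, 0.001, -1.0]]
wrist_force: [-1.1, -0.9, 6.2]
gripper_width: 0.09
gripper_force: 30.0
```

Gripped (8 mm opening, 30 N). I'll lift the key straight up.

Emit:
apply_moves(moves=[[[0, 0, -0.006], 0], [[0, 0, -0.012], 0], [[0, 0, -0.02], 0], [[0, 0, -0.03], 0], [[0, 0, -0.03], 0]])

```text
time_s: 14.05
tcp_pos: [0.525, 0.2035, 0.1396]
ee_rot: [[-0.947, 0.322, -0.003], [0.322, 0.947, -0.002], [0.002, -0.003, -1.0]]
wrist_force: [-0.3, -0.6, 0.0]
gripper_width: 0.084
gripper_force: 30.0
```

Emit:
apply_moves(moves=[[[0, 0, -0.03], 0], [[0, 0, -0.02], 0], [[0, 0, 0], 0], [[0, 0, 0], 0]])

```text
time_s: 14.38
tcp_pos: [0.526, 0.2043, 0.1905]
ee_rot: [[-0.947, 0.322, 0.001], [0.322, 0.947, 0.002], [-0.001, 0.002, -1.0]]
wrist_force: [-0.3, -0.1, -2.1]
gripper_width: 0.087
gripper_force: 30.0
```

```bash
cat > lk.py <<'E'
from h import *
import sys
np.set_printoptions(precision=4,suppress=True)
s=r.sense();R=np.array(s["ee_rot"]);T=np.array(s["tcp_pos"]);print(s["tcp_pos"],s["joints"],s["wrist_force"])
for n in ("top","side","wrist"):
    p=imaging.capture(n);f=p["frame"]
    cv2.imwrite(f"pics/{sys.argv[1]}_{n}.png",f)
    print(n,"keyhole",[(u,c,onz(p,u,.072)[:2]) for u,c in at(p,"keyhole")],"box",[(u,c,onz(p,u,0)[:2]) for u,c in at(p,"lock_box")],"key",[(u,c,proj(p,T-R[:,2]*.0063)) for u,c in at(p,"key")])
    h=cv2.cvtColor(f,cv2.COLOR_BGR2HSV)
    o=models.cut_out(p,"lock_box")
    if not o: continue
    g=cv2.dilate(o[0]["region"].astype(np.uint8),np.ones((5,5)))
    m=cv2.inRange(h,(18,110,110),(38,255,255))&(g*255)
    c=cv2.findContours(m,0,2)[0]
    if c:
        c=max(c,key=cv2.contourArea);(x,y),ax,a=cv2.fitEllipse(c) if len(c)>5 else ((0,0),0,0)
        print("  brass",(x,y),ax,onz(p,(x,y),.072)[:2],"conf",o[0]["confidence"])
    c=max(cv2.findContours(g,0,2)[0],key=cv2.contourArea)
    q=cv2.approxPolyDP(cv2.convexHull(c),4,True).reshape(-1,2)
    print("  poly",[(tuple(v),onz(p,v,.07)[:2].round(4)) for v in q])
E
python3 lk.py l1
```

```text
[0.526  0.2043 0.1905] [  37.6597   17.5523  -11.0878   -0.0339  -61.2296 -146.4346] [-0.32   -0.1321 -2.0994]
top keyhole [(array([347.48, 214.2 ]), 0.89, array([ 0.4694, -0.2501]))] box [(array([340.984, 215.796]), 0.82, array([ 0.4993, -0.2451]))] key []
side keyhole [(array([284.48 , 262.206]), 0.74, array([ 0.4583, -0.264 ]))] box [(array([294.112, 276.318]), 0.64, array([ 0.4932, -0.2485])), (array([239.904, 145.11 ]), 0.37, array([0.6499, 0.5898]))] key [(array([241.584, 145.194]), 0.63, array([241.5686, 141.5859]))]
  brass (286.1888732910156, 258.96966552734375) (8.06379508972168, 12.553119659423828) [ 0.4676 -0.2542] conf 0.95
  poly [((np.int32(317), np.int32(236)), array([ 0.5862, -0.1987])), ((np.int32(336), np.int32(261)), array([ 0.5786, -0.3128])), ((np.int32(335), np.int32(284)), array([ 0.5332, -0.3855])), ((np.int32(275), np.int32(300)), array([ 0.3833, -0.374 ])), ((np.int32(260), np.int32(273)), array([ 0.3879, -0.2736])), ((np.int32(258), np.int32(250)), array([ 0.4178, -0.1871]))]
wrist keyhole [] box [] key [(array([275.52 , 253.092]), 0.85, array([276.5741, 262.7058]))]
```

The key came out. In this grasp the clockwise turn would run joint 6 past its range, so I'll turn the tool half round first (−180°). First, over to the box.

Emit:
apply_moves(moves=[[[-0.004, -0.019, 0], 0], [[-0.0077, -0.0376, 0], 0], [[-0.0077, -0.0376, 0], 0], [[-0.0077, -0.0376, 0], 0], [[-0.0077, -0.0376, 0], 0]])

```text
time_s: 15.55
tcp_pos: [0.5039, 0.0311, 0.1898]
ee_rot: [[-0.947, 0.321, 0.0], [0.321, 0.947, 0.0], [-0.0, 0.0, -1.0]]
wrist_force: [1.2, -1.2, -0.7]
gripper_width: 0.09
gripper_force: 30.0
```

Emit:
apply_moves(moves=[[[-0.0077, -0.0376, 0], 0], [[-0.0077, -0.0376, 0], 0], [[-0.0077, -0.0376, 0], 0], [[-0.0077, -0.0376, 0], 0], [[-0.0077, -0.0376, 0], 0]])

```text
time_s: 15.97
tcp_pos: [0.4798, -0.1596, 0.1899]
ee_rot: [[-0.947, 0.321, 0.001], [0.321, 0.947, -0.0], [-0.001, 0.0, -1.0]]
wrist_force: [0.5, 0.1, -0.9]
gripper_width: 0.086
gripper_force: 30.0
```

Emit:
apply_moves(moves=[[[-0.0077, -0.0376, 0], 0], [[-0.0077, -0.0376, 0], 0], [[-0.004, -0.019, 0], -3], [[0, 0, 0], -7], [[0, 0, 0], -7]])

```text
time_s: 16.38
tcp_pos: [0.4678, -0.2549, 0.1894]
ee_rot: [[-1.0, 0.028, -0.0], [0.028, 1.0, 0.0], [0.0, 0.0, -1.0]]
wrist_force: [0.2, 0.8, 0.5]
gripper_width: 0.089
gripper_force: 30.0
```

Emit:
apply_moves(moves=[[[0, 0, 0], -7], [[0, 0, 0], -7], [[0, 0, 0], -7], [[0, 0, 0], -7], [[0, 0, 0], -7]])

```text
time_s: 16.8
tcp_pos: [0.4683, -0.2534, 0.1896]
ee_rot: [[-0.833, -0.553, 0.0], [-0.553, 0.833, -0.0], [-0.0, -0.0, -1.0]]
wrist_force: [-0.6, -0.2, 0.1]
gripper_width: 0.089
gripper_force: 30.0
```

Emit:
apply_moves(moves=[[[0, 0, 0], -7], [[0, 0, 0], -7], [[0, 0, 0], -7], [[0, 0, 0], -7], [[0, 0, 0], -7]])

```text
time_s: 17.22
tcp_pos: [0.4684, -0.2533, 0.1897]
ee_rot: [[-0.365, -0.931, 0.0], [-0.931, 0.365, -0.0], [-0.0, -0.0, -1.0]]
wrist_force: [0.2, -0.5, -1.2]
gripper_width: 0.089
gripper_force: 30.0
```

Emit:
apply_moves(moves=[[[0, 0, 0], -7], [[0, 0, 0], -7], [[0, 0, 0], -7], [[0, 0, 0], -7], [[0, 0, 0], -7]])

```text
time_s: 17.63
tcp_pos: [0.4684, -0.2533, 0.1896]
ee_rot: [[0.235, -0.972, 0.0], [-0.972, -0.235, -0.0], [0.0, -0.0, -1.0]]
wrist_force: [1.0, 0.7, -0.9]
gripper_width: 0.09
gripper_force: 30.0
```

Emit:
apply_moves(moves=[[[0, 0, 0], -7], [[0, 0, 0], -7], [[0, 0, 0], -7], [[0, 0, 0], -7], [[0, 0, 0], 0]])

```text
time_s: 18.05
tcp_pos: [0.4684, -0.2533, 0.1897]
ee_rot: [[0.661, -0.751, 0.0], [-0.751, -0.661, -0.0], [0.0, -0.0, -1.0]]
wrist_force: [1.1, -0.1, -0.1]
gripper_width: 0.089
gripper_force: 30.0
```

Emit:
apply_moves(moves=[[[0, 0, 0], 0], [[0, 0, 0], 0], [[0, 0, 0], 0]])

```text
time_s: 18.3
tcp_pos: [0.4684, -0.2533, 0.1896]
ee_rot: [[0.658, -0.753, 0.0], [-0.753, -0.658, -0.0], [0.0, -0.0, -1.0]]
wrist_force: [-0.2, -0.2, -0.2]
gripper_width: 0.09
gripper_force: 30.0
```

```bash
python3 lk.py l2
```

```text
[ 0.4684 -0.2533  0.1896] [-10.9429  14.6386 -15.3937   0.0003 -59.9631  52.0748] [-0.1583 -0.1892 -0.2298]
top keyhole [(array([347.312, 216.006]), 0.58, array([ 0.4635, -0.248 ]))] box [(array([341.824, 215.292]), 0.64, array([ 0.5006, -0.2483]))] key [(array([350.616, 195.888]), 0.57, array([354.0298, 196.0949]))]
  poly [((np.int32(333), np.int32(184)), array([ 0.5841, -0.2312])), ((np.int32(366), np.int32(200)), array([ 0.5081, -0.321 ])), ((np.int32(367), np.int32(235)), array([ 0.3903, -0.2922])), ((np.int32(357), np.int32(236)), array([ 0.3928, -0.261 ])), ((np.int32(336), np.int32(219)), array([ 0.4608, -0.2111]))]
side keyhole [(array([285.208, 260.82 ]), 0.8, array([ 0.4623, -0.2598]))] box [(array([292.992, 276.99 ]), 0.79, array([ 0.4893, -0.2496]))] key [(array([282.408, 221.886]), 0.47, array([286.0748, 218.1213]))]
  brass (286.68511962890625, 259.6250305175781) (6.5802693367004395, 13.1051664352417) [ 0.4677 -0.2571] conf 0.87
  poly [((np.int32(317), np.int32(235)), array([ 0.5884, -0.1947])), ((np.int32(337), np.int32(260)), array([ 0.5829, -0.3105])), ((np.int32(3
[... 353 characters left out ...]
([ 0.4969, -0.2543]))] key [(array([279.104, 254.31 ]), 0.55, array([276.0351, 258.0448]))]
  brass (276.0070495605469, 203.6939697265625) (34.630409240722656, 36.02385711669922) [ 0.4683 -0.253 ] conf 0.72
  poly [((np.int32(230), np.int32(66)), array([ 0.5768, -0.3176])), ((np.int32(236), np.int32(66)), array([ 0.5729, -0.3209])), ((np.int32(358), np.int32(192)), array([ 0.4173, -0.3121])), ((np.int32(349), np.int32(208)), array([ 0.4127, -0.2954])), ((np.int32(305), np.int32(249)), array([ 0.4158, -0.2367])), ((np.int32(247), np.int32(254)), array([ 0.4557, -0.1946])), ((np.int32(209), np.int32(228)), array([ 0.501 , -0.1913])), ((np.int32(145), np.int32(169)), array([ 0.5808, -0.1977]))]
```

View pics/l2_wrist.png

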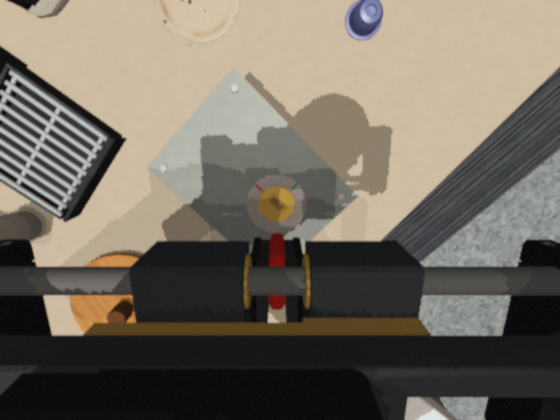

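The view shows the brass plug at (276,204), red mark at (260,188) and green mark at (296,187). The box corners at (236,67), (150,166) and (358,192) give a box yaw of about −3°. The key is upright between the fingers, right above the plug. I'll align the yaw.

Emit:
apply_moves(moves=[[[0, 0, 0], -7], [[0, 0, 0], -7], [[0, 0, 0], -7], [[0, 0, 0], -7], [[0, 0, 0], -7]])

```text
time_s: 19.47
tcp_pos: [0.4684, -0.2534, 0.1896]
ee_rot: [[0.973, -0.232, 0.0], [-0.232, -0.973, -0.0], [0.0, 0.0, -1.0]]
wrist_force: [0.4, -0.6, -0.9]
gripper_width: 0.093
gripper_force: 30.0
```

Emit:
apply_moves(moves=[[[0, 0, 0], -7], [[0, 0, 0], -3.8], [[0, 0, 0.02], 0], [[0, 0, 0.02], 0], [[0, 0, 0], 0]])

```text
time_s: 19.88
tcp_pos: [0.4657, -0.2524, 0.146]
ee_rot: [[0.999, -0.053, -0.007], [-0.053, -0.999, 0.003], [-0.007, -0.003, -1.0]]
wrist_force: [-0.4, 0.1, -0.9]
gripper_width: 0.092
gripper_force: 30.0
```

Emit:
apply_moves(moves=[[[0, 0, 0], 0], [[0, 0, 0], 0]])

```text
time_s: 20.05
tcp_pos: [0.4691, -0.2537, 0.1505]
ee_rot: [[0.999, -0.051, 0.001], [-0.051, -0.999, -0.001], [0.001, 0.001, -1.0]]
wrist_force: [0.4, -0.1, -0.6]
gripper_width: 0.092
gripper_force: 30.0
```

```bash
python3 lk.py l3; python3 - <<'E'
import sys;sys.path.insert(0,'.')
from h import *
p=imaging.capture("wrist");s=r.sense();print(np.degrees(np.arctan2(s["ee_rot"][1][0],s["ee_rot"][0][0])),s["joints"])
g=cv2.cvtColor(p["frame"],cv2.COLOR_BGR2GRAY)
for l in cv2.createLineSegmentDetector().detect(g[:245])[0][:,0]:
    if np.hypot(l[2]-l[0],l[3]-l[1])>45:
        a,b=onz(p,l[:2],.07),onz(p,l[2:],.07);d=b-a
        print(l.round(),a[:2].round(3),b[:2].round(3),round(np.degrees(np.arctan2(d[1],d[0])),1))
c=p["frame"][120:270,180:380];q=imaging.capture("side")["frame"][190:310,220:380]
cv2.imwrite("pics/v5.png",np.hstack([cv2.resize(c,(400,300),interpolation=2),cv2.resize(q,(400,300),interpolation=2)]))
E
```

```text
[ 0.4691 -0.2537  0.1505] [-10.9447  16.9079 -18.4669   0.0459 -54.5413  97.9742] [ 0.4198 -0.1335 -0.6427]
top keyhole [(array([347.816, 215.502]), 0.65, array([ 0.4649, -0.25  ])), (array([264.096, 182.28 ]), 0.64, array([ 0.6303, -0.013 ]))] box [(array([341.992, 214.41 ]), 0.8, array([ 0.5036, -0.2496])), (array([347.312, 203.91 ]), 0.27, array([ 0.5379, -0.2764]))] key [(array([351.792, 201.096]), 0.55, array([352.2743, 201.8999]))]
  poly [((np.int32(335), np.int32(201)), array([ 0.5228, -0.223 ])), ((np.int32(367), np.int32(202)), array([ 0.5006, -0.3223])), ((np.int32(368), np.int32(235)), array([ 0.3898, -0.2952])), ((np.int32(355), np.int32(235)), array([ 0.3972, -0.2558])), ((np.int32(335), np.int32(209)), array([ 0.4953, -0.2163]))]
side keyhole [(array([286.384, 262.29 ]), 0.85, array([ 0.4625, -0.2663]))] box [(array([292.096, 276.318]), 0.64, array([ 0.4883, -0.2462]))] key [(array([285.88, 234.99]), 0.5, array([286.4782, 231.456 ]))]
  brass (287.2629699707031, 258.01751708984375) (5.006515026092529, 9.437272071838379) [ 0.4717 -0.252 ] conf 0.94
  poly [((np.int32(31
[... 647 characters left out ...]
int32(69)), array([ 0.5761, -0.3187])), ((np.int32(349), np.int32(239)), array([ 0.4439, -0.3128])), ((np.int32(306), np.int32(254)), array([ 0.4322, -0.2762])), ((np.int32(248), np.int32(252)), array([ 0.4366, -0.2267])), ((np.int32(204), np.int32(240)), array([ 0.4494, -0.1904])), ((np.int32(194), np.int32(69)), array([ 0.5823, -0.1983]))]
-2.968718202132495 [-1.09446847e+01  1.69418364e+01 -1.85680414e+01  2.05259212e-03
 -5.44930195e+01  9.79747743e+01]
[193.  23.  74.  40.] [ 0.612 -0.201] [ 0.606 -0.115] 94.1
[306. 241. 394. 241.] [ 0.444 -0.276] [ 0.44  -0.351] -93.1
[157. 241. 247. 241.] [ 0.451 -0.151] [ 0.447 -0.227] -92.8
[ 58.  32. 184.  14.] [ 0.611 -0.105] [ 0.618 -0.196] -85.9
```

View pics/v5.png

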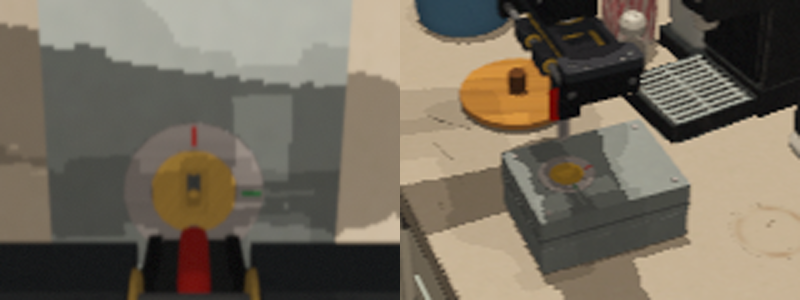

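The slot and red mark stand vertical in the wrist crop (slot column about 193, key about 194), so yaw and sideways position match. I'll lower the key to just above the hole and compare blade and plug along the slot in the side view.

Emit:
apply_moves(moves=[[[0, 0, 0.015], 0], [[0, 0, 0.015], 0], [[0, 0, 0.006], 0], [[0, 0, 0], 0], [[0, 0, 0], 0]])

```text
time_s: 21.32
tcp_pos: [0.4685, -0.2535, 0.1136]
ee_rot: [[0.999, -0.052, -0.0], [-0.052, -0.999, -0.0], [-0.0, 0.0, -1.0]]
wrist_force: [-0.8, 0.7, -0.5]
gripper_width: 0.088
gripper_force: 30.0
```

```bash
python3 - <<'E'
import sys;sys.path.insert(0,'.')
from h import *
np.set_printoptions(precision=4,suppress=True)
s=r.sense();T=np.array(s["tcp_pos"]);print(T,s["wrist_force"])
p=imaging.capture("side")
o=T-[0,0,.0063]
a=np.radians(-3);ex=np.array([np.cos(a),np.sin(a),0]);ey=np.array([-ex[1],ex[0],0])
print("blade corners", [proj(p,o+ex*.006*i+[0,0,z]).round(1) for i in(-1,1) for z in(0,-.022)], "tip",proj(p,o-[0,0,.028]))
H=np.array([.4685,-.2532,.073])
print("ring L/R cols",[proj(p,H+q) for q in(-.029*ex,.029*ex,-.029*ey,.029*ey)],"hole",proj(p,H))
x,y=[int(v) for v in proj(p,H)]
cv2.imwrite("pics/v6.png",cv2.resize(p["frame"][y-45:y+30,x-50:x+50],(800,600),interpolation=cv2.INTER_CUBIC));print(x-50,y-45,"x8")
w=imaging.capture("wrist");print(proj(w,T),proj(w,H),at(w,"keyhole"))
E
```

```text
[ 0.4685 -0.2535  0.1136] [-0.8048  0.6763 -0.5084]
blade corners [array([284.1, 248.2]), array([284.1, 255.1]), array([288.5, 247.1]), array([288.5, 254. ])] tip [286.3535 256.4394]
ring L/R cols [array([275.638 , 261.1037]), array([296.843 , 255.6057]), array([290.7332, 265.1743]), array([282.0773, 251.7611])] hole [286.3192 258.3343]
236 213 x8
[277.3901 253.9064] [276.8364 230.6492] [(array([277.704, 230.412]), 0.66)]
```

View pics/v6.png

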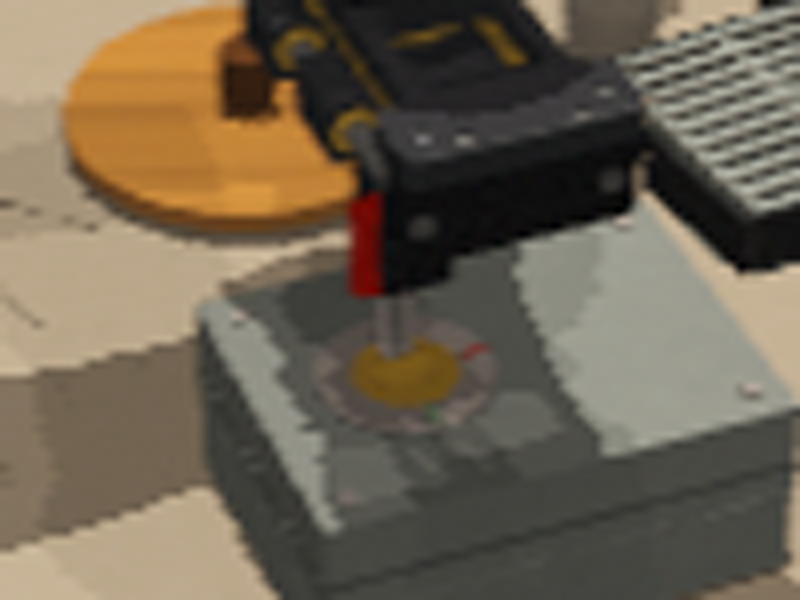

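```bash
python3 - <<'E'
import sys;sys.path.insert(0,'.')
from h import *
np.set_printoptions(precision=4,suppress=True)
p=imaging.capture("wrist");s=r.sense();R=np.array(s["ee_rot"]);T=np.array(s["tcp_pos"])
Ro=R.T@np.array(p["orientation"]);eo=R.T@(np.array(p["eye"])-T)
R2=np.array([[-.9625,.2711,.0021],[.2711,.9625,.0009],[-.0018,.0014,-1]]);T2=np.array([.5279,.2047,.1309])
q=dict(intrinsics=p["intrinsics"],orientation=R2@Ro,eye=T2+R2@eo)
x,y=[int(v) for v in proj(q,[.526,.2035,.06])]
f=lambda u:((u[0]+.5)/4-.5+x-80,(u[1]+.5)/4-.5+y-70)
S=[onz(q,f(u),.036) for u in((262,155),(409,160),(398,355),(252,348))]
print("stand",np.mean(S,0),[np.linalg.norm(S[i]-S[i-1]) for i in range(4)])
K=[onz(q,f(u),.072) for u in((331,230),(326,377))];print("key",K,np.mean(K,0),np.linalg.norm(K[0]-K[1]))
# side: blade and plug profile
p=imaging.capture("side");F=p["frame"]
for row in(250,251,252,253,254,256,258,260,262): print(row,F[row,276:300].sum(1)//3, (F[row,276:300,2].astype(int)-F[row,276:300,0]))
E
```

```text
stand [0.5271 0.2051 0.036 ] [np.float64(0.043681649413527174), np.float64(0.03141551551585991), np.float64(0.044199548441420336), np.float64(0.03260780942012064)]
key [array([0.5127, 0.2091, 0.072 ]), array([0.5406, 0.2003, 0.072 ])] [0.5267 0.2047 0.072 ] 0.029234733086608726
250 [60 61 61 61 61 62 61 72 75 67 75 80 69 70 75 75 74 75 76 76 75 75 74 76] [ 4  5  5  4  5  5  6 11 12 10 12 13  8  6  6  5  7  5  6  7  7  6  5  6]
251 [59 61 61 60 62 62 63 74 75 67 75 79 68 70 75 75 75 76 76 75 76 75 75 75] [ 4  6  5  5  5  4  5 11 12 10 13 12  9  5  5  6  6  6  6  7  6  6  5  5]
252 [61 61 61 61 62 62 62 73 75 67 74 82 76 74 73 76 76 75 75 75 77 77 75 76] [ 5  5  5  4  5  5  7 12 12 10 12 14 12  8  6  6  5  6  7  6  7  7  5  6]
253 [61 61 61 62 66 73 75 77 75 67 74 82 78 76 86 90 84 78 75 76 76 76 76 76] [ 5  5  5  7  9 11 13 13 12  9 13 15 14 14 15 15 12  8  6  6  5  6  5  6]
254 [61 61 64 71 75 74 74 78 76 66 74 82 78 85 93 92 92 94 87 78 75 75 74 75] [ 5  4  6 11 13 12 13 14 12  9 13 14 14 16 16 17 16 16 12  8  6  5  6  6]
256 [94 86 75 75 74 76 74 77 74 84 85 77 71 70 71 84 91 92 83 72 74 74 74 75] [14 15 13 14 14 34 66 49 19 14 24 48 73 81 82 63 32 17 40 64 46 17  5  5]
258 [101 100  87  74  73  70  70  72  74  76  79  79  78  76  71  70  70  75
  86  92  94  87  78  75] [17 17 15 22 58 82 84 85 88 93 95 96 96 90 87 85 84 37 14 15 15 14  7  6]
260 [84 74 73 74 72 70 69 73 75 76 74 74 72 67 69 70 69 76 76 76 86 82 73 75] [16 14 12 32 66 84 80 84 89 89 91 90 86 81 81 83 85 37 13 12 14 13  8  6]
262 [ 85 101  88  73  75  75  73  70  70  70  69  71  70  70  71  71  76  75
  75  94  92  79  90  97] [14 18 16 13 13 31 66 85 81 82 85 82 83 83 82 60 26 14 14 16 16  9  6  7]
```

The side view shows the blade at crop columns 375–417 and the plug at 350–459, so the key seems to sit up to about 2.5 mm too far towards −x. I'll check that against the key's edges in the wrist picture.

```bash
python3 - <<'E'
import sys;sys.path.insert(0,'.')
from h import *
np.set_printoptions(precision=2,suppress=True,linewidth=150)
p=imaging.capture("wrist");s=r.sense();R=np.array(s["ee_rot"]);T=np.array(s["tcp_pos"])
P=lambda x,y,z:proj(p,T+R@np.array([x,y,z]))
for d in(0,-.0027): print(d,"bow front low",P(.015+d,0,.0063),"bow front top",P(.015+d,0,-.0297),"bow back top",P(-.015+d,0,-.0297),"blade front tip",P(.006+d,0,.0293),P(.0037+d,0,.0343))
F=p["frame"]
for row in range(222,312,2): print(row,F[row,275:280].mean(0).astype(int),end=" ; ")
cv2.imwrite("pics/v7.png",cv2.resize(F[190:320,190:363],(798,600),interpolation=2))
E
```

```text
0 bow front low [277.48 225.42] bow front top [277.71 249.61] bow back top [277.64 306.24] blade front tip [277.37 227.45] [277.35 228.3 ]
-0.0027 bow front low [277.48 229.82] bow front top [277.7  254.96] bow back top [277.63 311.05] blade front tip [277.37 231.31] [277.34 232.06]
222 [45 48 48] ; 224 [45 48 48] ; 226 [44 48 50] ; 228 [39 67 85] ; 230 [ 37  87 115] ; 232 [ 40  75 105] ; 234 [18 24 88] ; 236 [11 13 88] ; 238 [13 16 90] ; 240 [12 14 89] ; 242 [ 9 13 89] ; 244 [11 14 89] ; 246 [11 16 90] ; 248 [12 15 90] ; 250 [11 15 89] ; 252 [12 16 91] ; 254 [11 15 93] ; 256 [ 14  17 103] ; 258 [ 13  17 109] ; 260 [ 13  18 112] ; 262 [ 13  17 112] ; 264 [ 13  18 112] ; 266 [29 31 86] ; 268 [44 45 47] ; 270 [49 51 52] ; 272 [52 55 56] ; 274 [55 57 59] ; 276 [57 59 61] ; 278 [59 62 64] ; 280 [60 63 65] ; 282 [62 64 66] ; 284 [62 65 67] ; 286 [61 64 65] ; 288 [60 63 65] ; 290 [59 61 64] ; 292 [57 59 61] ; 294 [50 52 66] ; 296 [ 20  24 108] ; 298 [ 14  18 112] ; 300 [ 14  19 112] ; 302 [ 14  19 113] ; 304 [ 13  18 112] ; 306 [ 13  17 112] ; 308 [ 41  51 117] ; 310 [136 161 185] ;
```

View pics/v7.png

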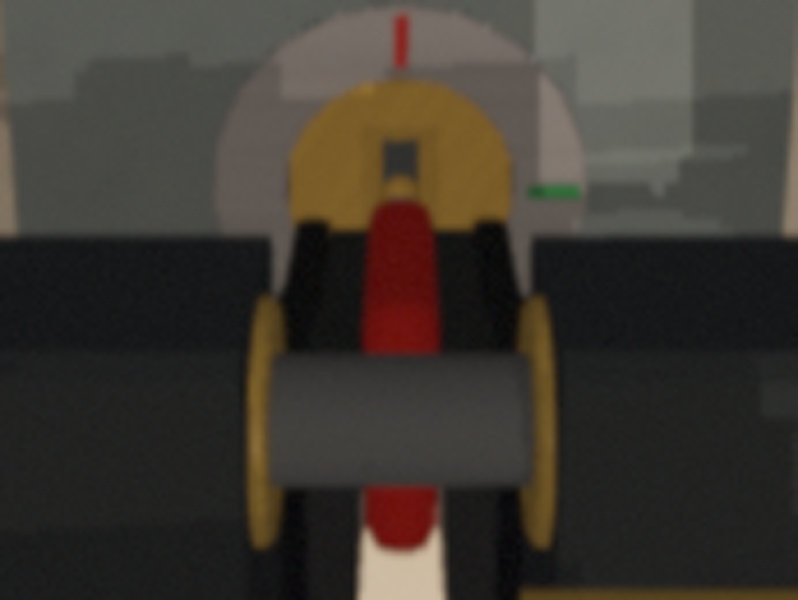

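The wrist crop has the bow's front-low edge at row 233 and its top from about 255 to 308. That confirms the key sits about 2.4 mm back in the grip, so I'll shift +x by that much and lower it carefully.

Emit:
apply_moves(moves=[[[0.0024, 0, 0], 0], [[0, 0, 0.004], 0], [[0, 0, 0.003], 0], [[0, 0, 0.002], 0], [[0, 0, 0], 0]])

```text
time_s: 22.03
tcp_pos: [0.4703, -0.2533, 0.1038]
ee_rot: [[0.999, -0.052, -0.002], [-0.052, -0.999, 0.0], [-0.002, -0.0, -1.0]]
wrist_force: [0.5, -0.2, -1.2]
gripper_width: 0.087
gripper_force: 30.0
```

Emit:
apply_moves(moves=[[[0, 0, 0.002], 0], [[0, 0, 0.002], 0], [[0, 0, 0], 0], [[0, 0, 0], 0]])

```text
time_s: 22.37
tcp_pos: [0.4707, -0.2535, 0.1004]
ee_rot: [[0.999, -0.052, -0.0], [-0.052, -0.999, 0.0], [-0.0, -0.0, -1.0]]
wrist_force: [0.4, 1.1, -1.4]
gripper_width: 0.093
gripper_force: 30.0
```

Emit:
apply_moves(moves=[[[0, 0, 0.002], 0], [[0, 0, 0.002], 0], [[0, 0, 0], 0], [[0, 0, 0], 0]])

```text
time_s: 22.7
tcp_pos: [0.4707, -0.2535, 0.0964]
ee_rot: [[0.999, -0.052, -0.0], [-0.052, -0.999, 0.0], [-0.0, -0.0, -1.0]]
wrist_force: [-0.1, -0.5, -1.1]
gripper_width: 0.088
gripper_force: 30.0
```

Emit:
apply_moves(moves=[[[0, 0, 0.002], 0], [[0, 0, 0.002], 0], [[0, 0, 0], 0], [[0, 0, 0], 0]])

```text
time_s: 23.03
tcp_pos: [0.4707, -0.2535, 0.0924]
ee_rot: [[0.999, -0.052, -0.0], [-0.052, -0.999, 0.0], [-0.0, -0.0, -1.0]]
wrist_force: [0.2, -0.2, -0.9]
gripper_width: 0.088
gripper_force: 30.0
```

Emit:
apply_moves(moves=[[[0, 0, 0.002], 0], [[0, 0, 0.002], 0], [[0, 0, 0], 0], [[0, 0, 0], 0]])

```text
time_s: 23.37
tcp_pos: [0.4707, -0.2536, 0.0884]
ee_rot: [[0.999, -0.052, -0.0], [-0.052, -0.999, -0.0], [-0.0, 0.0, -1.0]]
wrist_force: [-0.6, -1.3, -0.2]
gripper_width: 0.091
gripper_force: 30.0
```

Emit:
apply_moves(moves=[[[0, 0, 0.002], 0], [[0, 0, 0.002], 0], [[0, 0, 0], 0], [[0, 0, 0], 0]])

```text
time_s: 23.7
tcp_pos: [0.4712, -0.2539, 0.0851]
ee_rot: [[0.999, -0.051, 0.001], [-0.051, -0.999, -0.001], [0.001, 0.001, -1.0]]
wrist_force: [-0.8, -2.2, 1.8]
gripper_width: 0.088
gripper_force: 30.0
```

Emit:
apply_moves(moves=[[[0, 0, 0.002], 0], [[0, 0, 0.001], 0], [[0, 0, 0], 0], [[0, 0, 0], 0]])

```text
time_s: 24.03
tcp_pos: [0.4716, -0.2541, 0.0824]
ee_rot: [[0.999, -0.051, 0.002], [-0.051, -0.999, -0.001], [0.002, 0.001, -1.0]]
wrist_force: [-1.7, -1.4, 5.1]
gripper_width: 0.09
gripper_force: 30.0
```

Emit:
apply_moves(moves=[[[0, 0, 0.002], 0], [[0, 0, 0.001], 0], [[0, 0, 0], 0], [[0, 0, 0], 0]])

```text
time_s: 24.37
tcp_pos: [0.4718, -0.2542, 0.0795]
ee_rot: [[0.999, -0.051, 0.003], [-0.051, -0.999, -0.002], [0.003, 0.001, -1.0]]
wrist_force: [-0.9, -3.1, 5.0]
gripper_width: 0.086
gripper_force: 30.0
```

```bash
python3 - <<'E'
import sys;sys.path.insert(0,'.')
from h import *
p=imaging.capture("side");w=imaging.capture("wrist")
cv2.imwrite("pics/v8.png",np.hstack([cv2.resize(p["frame"][213:288,236:336],(400,300),interpolation=2),cv2.resize(w["frame"][180:320,185:372],(400,300),interpolation=2)]))
s=r.sense();print(s["tcp_pos"],s["wrist_force"])
E
```

```text
[ 0.47181769 -0.25418513  0.07941048] [ 0.59264247 -2.39149385  5.86648798]
```

View pics/v8.png

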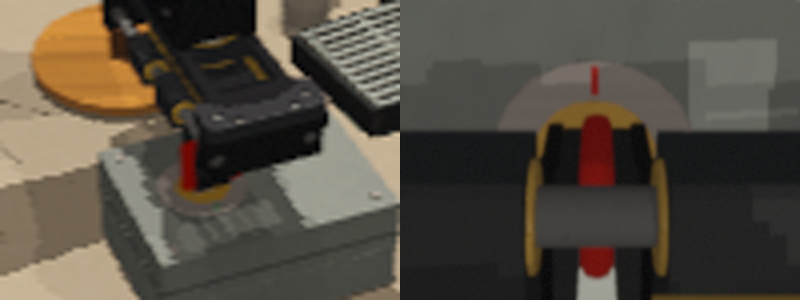

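The key is nearly home: the bow is just above the plug in the side view at (190,165), and unshifted in the grip (wrist bow ends unchanged). I'll push until the force rises firmly.

Emit:
apply_moves(moves=[[[0, 0, 0.001], 0], [[0, 0, 0.001], 0], [[0, 0, 0], 0], [[0, 0, 0], 0]])

```text
time_s: 24.8
tcp_pos: [0.4719, -0.2542, 0.0782]
ee_rot: [[0.999, -0.051, 0.003], [-0.051, -0.999, -0.002], [0.003, 0.002, -1.0]]
wrist_force: [-1.4, -2.1, 9.7]
gripper_width: 0.087
gripper_force: 30.0
```

Emit:
apply_moves(moves=[[[0, 0, 0.001], 0], [[0, 0, 0.001], 0], [[0, 0, 0], 0], [[0, 0, 0], 0]])

```text
time_s: 25.13
tcp_pos: [0.472, -0.2542, 0.0781]
ee_rot: [[0.999, -0.05, 0.003], [-0.05, -0.999, -0.002], [0.003, 0.002, -1.0]]
wrist_force: [-4.6, 1.4, 21.3]
gripper_width: 0.089
gripper_force: 30.0
```

Firm stop at TCP z = 0.0781 (expected home 0.0783) with 21 N, so the key is home. Next I turn clockwise about the key's own axis, adding a small sideways shift per row because the key sits 2.4 mm off the tool axis.

Emit:
apply_moves(moves=[[[0, 0.0002, -0.0005], 5], [[0, 0.0003, 0], 7], [[0, 0.0003, 0], 7], [[0, 0.0003, 0], 7], [[0, 0, 0], 0]])

```text
time_s: 25.55
tcp_pos: [0.4713, -0.2553, 0.0781]
ee_rot: [[0.874, -0.487, 0.002], [-0.487, -0.874, -0.002], [0.003, 0.001, -1.0]]
wrist_force: [-3.7, 1.8, 19.7]
gripper_width: 0.092
gripper_force: 30.0
```

Emit:
apply_moves(moves=[[[0, 0.0003, 0], 7], [[0, 0.0003, 0], 7], [[0, 0.0003, 0], 7], [[0, 0.0003, 0], 7], [[0, 0, 0], 0]])

```text
time_s: 25.97
tcp_pos: [0.4702, -0.2561, 0.0781]
ee_rot: [[0.543, -0.84, 0.001], [-0.84, -0.543, -0.002], [0.002, -0.0, -1.0]]
wrist_force: [-5.7, 1.4, 19.6]
gripper_width: 0.089
gripper_force: 30.0
```

```bash
cat > s.py <<'E'
from h import *
s=r.sense();R=s["ee_rot"];print(np.round(s["tcp_pos"],4),"yaw",np.degrees(np.arctan2(R[1][0],R[0][0])),np.round(s["wrist_force"],1),np.round(s["moment"],3),s["gripper_width"],s["gripper_force"],s["time_s"],np.round(s["joints"],0))
E
python3 s.py
```

```text
[ 0.4702 -0.2561  0.0781] yaw -57.118481648452324 [-5.7  1.4 19.6] [0.364 1.789 0.089] 0.08889915302277379 30.005680317990482 25.9667 [-11.  22. -23.   0. -45.  44.]
```

Emit:
apply_moves(moves=[[[0, 0.0003, 0], 7], [[0, 0.0003, 0], 7], [[0, 0.0003, 0], 7], [[0, 0.0003, 0], 7], [[0, 0, 0], 0]])

```text
time_s: 26.38
tcp_pos: [0.4688, -0.2562, 0.0781]
ee_rot: [[0.085, -0.996, 0.001], [-0.996, -0.085, -0.001], [0.001, -0.0, -1.0]]
wrist_force: [-5.0, 1.4, 20.2]
gripper_width: 0.092
gripper_force: 30.0
```

Emit:
apply_moves(moves=[[[0, 0.0003, 0], 7], [[0, 0.0003, 0], 6], [[0, 0, 0], 0], [[0, 0, 0], 0]])

```text
time_s: 26.72
tcp_pos: [0.4685, -0.2561, 0.0781]
ee_rot: [[-0.137, -0.991, 0.001], [-0.991, 0.137, -0.001], [0.001, -0.002, -1.0]]
wrist_force: [-5.7, 3.2, 20.6]
gripper_width: 0.089
gripper_force: 30.0
```

```bash
python3 s.py
```

```text
[ 0.4685 -0.2561  0.0781] yaw -97.8849933202862 [-5.7  3.2 20.6] [0.954 1.699 0.079] 0.08855942830371506 30.003893659450114 26.7167 [-11.  22. -23.   0. -45.   3.]
```

Emit:
apply_moves(moves=[[[0, 0.0002, 0], 5], [[0, 0, 0], 0], [[0, 0, 0], 0]])

```text
time_s: 26.97
tcp_pos: [0.4688, -0.2561, 0.0781]
ee_rot: [[-0.223, -0.975, 0.002], [-0.975, 0.223, -0.001], [0.001, -0.003, -1.0]]
wrist_force: [-4.4, 2.8, 19.6]
gripper_width: 0.088
gripper_force: 30.0
```

```bash
python3 s.py
```

```text
[ 0.4688 -0.2561  0.0781] yaw -102.87552794927292 [-4.4  2.8 19.6] [0.954 1.407 0.062] 0.08813810763065051 30.003811111673713 26.9667 [-11.  22. -23.   0. -45.  -2.]
```

Emit:
apply_moves(moves=[[[0, 0.0001, 0], 3], [[0, 0, 0], 0], [[0, 0, 0], 0]])

```text
time_s: 27.22
tcp_pos: [0.4686, -0.256, 0.0781]
ee_rot: [[-0.273, -0.962, 0.002], [-0.962, 0.273, -0.001], [0.001, -0.002, -1.0]]
wrist_force: [-3.9, 2.9, 19.8]
gripper_width: 0.09
gripper_force: 30.0
```

```bash
python3 s.py
```

```text
[ 0.4686 -0.256   0.0781] yaw -105.86502148900269 [-3.9  2.9 19.8] [1.023 1.508 0.115] 0.08980432522672493 30.0039672665298 27.2167 [-11.  22. -23.   0. -45.  -5.]
```

Emit:
apply_moves(moves=[[[0, 0.0001, 0], 3], [[0, 0, 0], 0], [[0, 0, 0], 0]])

```text
time_s: 27.47
tcp_pos: [0.4684, -0.256, 0.0781]
ee_rot: [[-0.323, -0.947, 0.002], [-0.947, 0.323, -0.001], [0.001, -0.002, -1.0]]
wrist_force: [-4.7, 3.2, 19.6]
gripper_width: 0.088
gripper_force: 30.0
```

```bash
cat > t.py <<'E'
from h import *
M=[]
for i in range(6):
    w=imaging.capture("wrist");s=r.sense();M.append(s["moment"]+0*np.array(s["moment"]))
R=s["ee_rot"];T=s["tcp_pos"];F=np.array(s["wrist_force"])
print("yaw",np.degrees(np.arctan2(R[1][0],R[0][0])),"Mz",np.mean(M,0),np.std(M,0),F)
cv2.imwrite("pics/v9.png",cv2.resize(w["frame"][180:320,185:372],(800,600),interpolation=2))
E
python3 t.py
```

```text
yaw -108.82143993927916 Mz [1.06005643 1.54442236 0.24921921] [0.03523573 0.04329112 0.02590521] [-4.59640312  3.94911188 20.01129241]
```

View pics/v9.png

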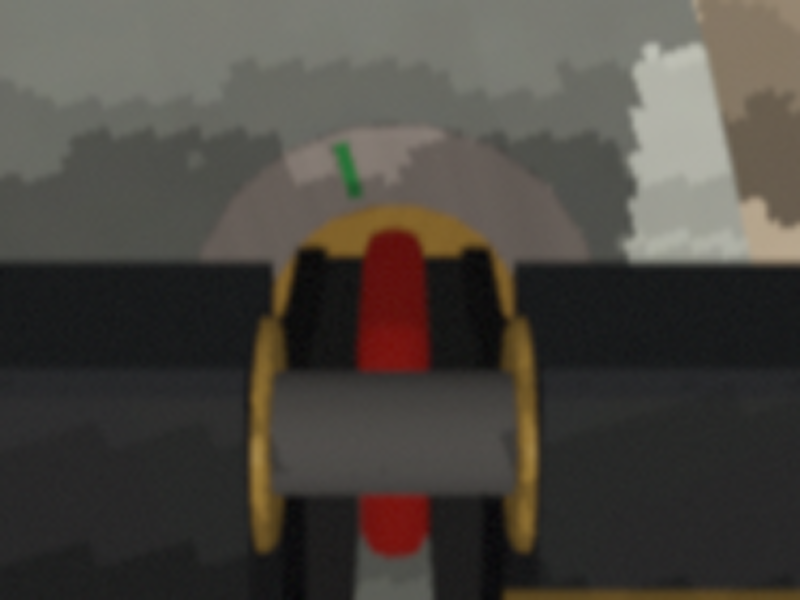

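The torque jumped from about 0.11 to 0.25 N·m, well above the spring's maximum, so the plug is on its stop. The green mark at (347,170) is about 16° behind the key, the expected lag plus some windup, and the key is still straight in the grip. Handing in.

```bash
python3 s.py; python3 -c "
from station import r
print(r.finish_job())"
```

```text
[ 0.4684 -0.256   0.0781] yaw -108.82143993927916 [-4.6  3.9 20. ] [1.083 1.602 0.233] 0.0883760136741406 30.00388812739402 27.7667 [-11.  22. -23.   0. -45.  -8.]
the job is handed in; nothing more can be done
None
```

The lid lies flat, right side up, beside the pot, and the key is fully in the lock, turned clockwise to its stop and still gripped there; I handed the job in at 27.8 s without touching the cup, capsule or salt shaker.

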